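# Raise the fume hood window to its mark and start the airflow

### The job

Bring the fume hood into use: push its sliding window up gently from beneath the lip, until the lip's front bar is level with the tip of the pointer on the post, then press the airflow button on the control box beside the hood. Only push with the fingers: pinch nothing, keep off the clear pane, and leave the pointer and the glassware standing where they are.

Things in the scene. Friction and masses are not known exactly. Their poses are not given: they have to be found in the camera images.
- hood: bench-top fume hood, fixed: a frame with clear walls, 400 mm deep, 460 mm wide, 450 mm high. Origin: centre of its underside, on the bench. Its front faces its own -x (towards the robot), y is along its width, z up; it is yawed up to about 0.15 rad. Its window slides in a front that leans back 35 degrees from the vertical, so the window travels along the hood's own (0.574, 0, 0.819).
- pane: clear window pane of the sliding window, 376 mm wide, 270 mm tall, leaning back 35 degrees, carried above the lip; not to be pushed on. Origin: same as the hood's when the window is at its lowest.
- lip_front (a point): middle of the axis of the round front bar of the window's steel lip. The bar is 14 mm in diameter and 336 mm long along the hood's y; behind it an 8 mm thick level ledge at the same height runs 50 mm back to the foot of the pane. Free air beneath it (at the start 78 to 119 mm down to the bench from the bar's underside). The window is counterbalanced: it stays where it is left, and about 2 to 5 N along its travel moves it. Axes as the hood's.
- sash (a joint): travel of the window along its leaning slide, m: 0 lowest, 0.21 top stop. The lip rises 0.819 m per m of travel and goes back (hood +x) 0.574 m per m.
- pointer_tip (a point): tip of the dark steel pointer clamped on the hood's right-hand post (its -y side), which marks the working height. The tip points to the window (+y) and ends 8 mm beyond the right end of the lip's front bar; when the window is at the mark the tip is level with the bar's axis. The pointer protrudes as far forward as the bar, is 26 mm high at its root, and must not be shifted. Axes as the hood's.
- fan_button_top (a point): centre of the top face of the round push button (32 mm diameter) for the airflow, facing up, on the grey control box beside the hood, on either its left or its right side; box 110 x 90 mm, 50 mm high, with the button in the middle of its top.
- fan_button (a joint): how far the button is pressed, m: 0 released, 0.006 fully down (takes 4 N, springs back). Pressed is more than 0.004.
- stirrer: fixed magnetic stirrer with a round steel plate and no button, 110 x 90 x 44 mm, on the hood's other side. Origin: centre of its underside.
- flask: conical glass flask standing in front of the hood's lip, 68 mm wide foot, 103 mm tall. Bystander, loose, to be left where it is. Origin: centre of its underside.
- jar: glass jar with steel lid in front of the hood, 56 mm diameter, 85 mm tall. Bystander, loose, to be left where it is. Origin: centre of its underside.
- vial: small capped glass vial in front of the hood, 24 mm diameter, 55 mm tall. Bystander, loose, to be left where it is. Origin: centre of its underside.
- beaker: glass beaker inside the hood behind the window, 64 mm diameter, 80 mm tall. Bystander, loose, to be left where it is. Origin: centre of its underside.
- dish: white ceramic dish inside the hood, 70 mm diameter, 30 mm tall. Bystander, loose, to be left where it is. Origin: centre of its underside.
- amber_bottle: amber bottle beside the hood, 66 mm diameter, 150 mm tall. Bystander, loose, to be left where it is. Origin: centre of its underside.
- media_bottle: clear bottle with blue cap beside the hood, 72 mm diameter, 160 mm tall. Bystander, loose, to be left where it is. Origin: centre of its underside.
Things that resemble listed ones, but are neither listed nor needed, are in the scene too. What is shaped like the part that bears fan_button_top but black is not meant.

How it is judged:
On the way, in this order (a step that is already met when the one before it is completed fails the run):
1. the window stands with the lip's bar level with the pointer tip (within 7 mm) (z of lip_front in the frame of pointer_tip between -0.007 and 0.007 m and velocity of joint sash between -0.01 and 0.01 m/s), for 0.3 s.
2. the airflow button is pressed (value of joint fan_button above 0.004 m), for 0.05 s.
At the end, for the whole second after the job is handed in: The window stays at rest with the axis of the lip's front bar within 7 mm in height of the pointer tip, after which the airflow button was pressed by more than 4 mm and is released again (all of step 1 and value of joint fan_button below 0.002 m); the robot touches nothing.
It fails at once if a piece of glassware is moved more than 20 mm, lifted or knocked over (distance of any of flask, jar, vial, beaker, dish, amber_bottle, media_bottle from where it was at the start of the episode above 0.02 m or angle between any of flask, jar, vial, beaker, dish, amber_bottle, media_bottle's own z axis and vertical above 0.5 rad).
It fails at once if the pointer is shifted by more than 4 mm (distance of pointer_tip from where it was at the start of the episode above 0.004 m).
It fails at once if the lip is pinched or the hood pushed hard (over 30 N) (contact force between any of the fingers, the arm and hood above 30 N).
It fails at once if the clear pane is pushed on (over 3 N) (contact force between any of the fingers, the arm and pane above 3 N).
It also fails if it takes over 51 s, if anything falls off the work surface, if the arm or the gripper's body presses on something with over 40 N, if the wrist force passes 120 N, or if a joint passes its speed limit or range.

### The arm

A 6-joint arm with a two-finger parallel gripper is mounted at the origin on the work surface. World frame = base frame: x ahead of the robot, y to its left, z up, the work surface at z = 0. Lengths are in m, angles in rad, forces in N, time in s.
With the tool pointing down it reaches from about 0.35 to 0.775 m from the base axis. Payload 5.5 kg.
Tool frame: the origin (TCP) lies midway between the tips of the shut fingers; the grasp point (between the pads) lies 19 mm behind it; z points along the fingers, y is the line along which they close (so a half turn about z gives the same grasp; the last joint's range is limited). The gripper opens to 85 mm and grips with 20 to 120 N. Pads are 22 mm wide; open, the fingers measure 114 mm over their backs; the gripper's body (76 mm by 85 mm) begins 54 mm behind the grasp point. The pads swing forward as they close: fully open they stand 13 mm farther back than shut.
Start: joints at [1.073, 0.313, 0.046, 1.304, 0, 1.431], TCP at [0.201, 0.539, 0.231] pointing down, gripper open.
Joint ranges: [-2.76, 2.76], [-0.86, 1.69], [-1.03, 1.26], [-2.2, 2.34], [-1.47, 1.5], [-3.14, 3.14]. Speed limits (rad/s): [2.57, 2.57, 3.14, 3.14, 3.14, 3.14].

### API

Orientations are given as a unit quaternion [w, x, y, z].
In Python, from station import move_pose, move_l, movej, open_gripper, clamp, wait, solve_ik, get_image, MotionError, finish_job, regions_of, mark_of, get_t, get_q, get_qd, get_joint_torque, get_tcp_pos, get_orientation, get_wrist_force, get_moment, get_opening, get_gripper_force gives the robot as it stands. Calls block until the motion is done:
- move_pose(position, orientation): joint-space move of the TCP to a pose.
- move_l(position, max_speed=0.15, rotation=None, contact_N=None): straight line of the TCP; rotation=None keeps the orientation; max_speed is the mean speed in m/s. With contact_N (N) it stops when the force on the tool has changed by that much, and returns True; else False.
- movej(angles): joint-space move.
- open_gripper() and clamp(): open the fingers fully, or close them until they stop; the grip force is fixed at half the most.
- wait(seconds).
- solve_ik(position, orientation): joint angles nearest the present ones, or None.
- get_image(name): name is "scene" or "top"; returns a dict with "frame" (400x640x3 uint8, red, green, blue), "fx", "fy", "cx", "cy" (pixels), "extrinsics" (4x4, takes a point from world to camera coordinates). Camera axes: x right, y down, z forward; pixel columns grow to the right and rows downward; lengths in m; the calibration is good to about 2 mm. A picture is of the moment at which its call begins. There is no depth.
A pose or a line that the arm cannot do raises MotionError and nothing moves.
- finish_job(): hands the job in; it is judged then, once.
Trained networks look in the newest picture that a camera, given by its name, has taken for a name from the list of things; names that differ only in an ending like _2 or _b are one class to them, and where a whole thing is asked for, a point or a joint stands for the part that bears it (a point fixed in the world has none). Each returns a list of dicts, best first, with "score" (0 to 1); they miss things now and then, are a little off and sometimes report something else, mostly with a low value. They report only what shows in the picture. A call takes as long as a camera call. They do not tell look-alikes from the thing itself.
- regions_of(camera, thing): "pixels" (400x640 bool, what is visible of it) and "pixel" ([column, row] in pixels, amid what is visible of it).
- mark_of(camera, thing): "pixel" ([column, row] in pixels: a listed point, or the origin of a listed thing).
Readings, each from a call of its own:
- get_t(): time.
- get_q(): joint angles.
- get_qd(): joint speeds.
- get_joint_torque(): joint torques, N m.
- get_tcp_pos(): TCP position.
- get_orientation(): TCP orientation.
- get_wrist_force(): force on the tool from outside, world axes, zero at the start.
- get_moment(): the same for the moment, N m.
- get_opening(): finger opening in m.
- get_gripper_force(): force on a finger pad.
Only numpy, scipy, OpenCV 4.12 (cv2) and the standard library are available. Lean on these libraries where they do the work, as an engineer would, in place of code of your own. Each camera call takes 0.05 s, during which the arm holds its last target. There are 200 camera calls.

## Working session

There is one attempt and no reset: what is moved stays moved. The work goes in short steps, each a Python script; the robot and the scene stay as the last script left them, time stands still between calls to the robot, and variables do not carry over. Pictures are saved under pics/ and viewed, at most 10 in all, crops included, and the job is handed in when it is done.

```bash
mkdir -p pics; ls
cat > h.py <<'E'
from station import *
import numpy as np, cv2
def ray(im,px):
    E=np.array(im["extrinsics"]);R=E[:3,:3];c=-R.T@E[:3,3]
    d=R.T@np.array([(px[0]-im["cx"])/im["fx"],(px[1]-im["cy"])/im["fy"],1.]);return c,d/np.linalg.norm(d)
def tri(a,pa,b,pb):
    c1,d1=ray(a,pa);c2,d2=ray(b,pb)
    s=np.linalg.lstsq(np.c_[d1,-d2],c2-c1,rcond=None)[0]
    p,q=c1+s[0]*d1,c2+s[1]*d2
    return (p+q)/2,np.linalg.norm(p-q)
def atz(im,px,z):
    c,d=ray(im,px);return c+d*(z-c[2])/d[2]
def proj(im,p):
    E=np.array(im["extrinsics"]);v=E[:3,:3]@np.array(p)+E[:3,3]
    return np.array([im["fx"]*v[0]/v[2]+im["cx"],im["fy"]*v[1]/v[2]+im["cy"]])
def save(im,name): cv2.imwrite("pics/"+name,cv2.cvtColor(im["frame"],cv2.COLOR_RGB2BGR))
E
python3 - <<'E'
from h import *
I={c:get_image(c) for c in("scene","top")}
for c in I: save(I[c],c+"0.png");print(c,I[c]["fx"],ray(I[c],(320,200)))
for n in["hood","lip_front","pointer_tip","fan_button_top","stirrer","flask","jar","vial","amber_bottle","media_bottle"]:
    m={c:mark_of(c,n) for c in I}
    for c in I:
        print(n,c,[(np.round(d["pixel"],1).tolist(),round(d["score"],2)) for d in m[c][:3]])
    if m["scene"] and m["top"]: p,e=tri(I["scene"],m["scene"][0]["pixel"],I["top"],m["top"][0]["pixel"]);print("  tri",p.round(4),round(e,4))
print(get_t())
E
```

```text
pics
scene 519.1733540993467 (array([ 0.98878008, -0.48729368,  1.45873599]), array([-0.26046533,  0.27749458, -0.92474568]))
top 438.26260034360837 (array([ 0.3365458 , -0.08959083,  1.5620839 ]), array([ 0.15036528, -0.02201032, -0.98838546]))
hood scene [([369.3, 214.0], 0.75), ([270.2, 190.7], 0.21)]
hood top []
lip_front scene [([337.0, 161.8], 0.84)]
lip_front top []
pointer_tip scene [([301.4, 197.1], 0.63)]
pointer_tip top [([326.2, 185.9], 0.58)]
  tri [ 0.591  -0.1384  0.1938] 0.0039
fan_button_top scene [([286.8, 125.9], 0.67), ([291.4, 304.5], 0.48), ([191.7, 214.9], 0.46)]
fan_button_top top [([451.0, 249.9], 0.62), ([389.4, 262.0], 0.57), ([361.5, 214.4], 0.55)]
  tri [ 0.4935 -0.2759  0.6773] 0.3127
stirrer scene [([390.3, 115.8], 0.67), ([278.6, 250.0], 0.33)]
stirrer top [([195.7, 217.0], 0.78)]
  tri [ 0.5201  0.3301 -0.0227] 0.0123
flask scene [([269.3, 185.0], 0.98)]
flask top [([354.0, 193.0], 0.61), ([323.3, 239.1], 0.57)]
  tri [ 0.5499 -0.2096  0.3172] 0.0142
jar scene [([353.3, 122.2], 0.64)]
jar top [([227.0, 232.2], 0.56)]
  tri [0.4622 0.2099 0.0097] 0.0125
vial scene [([369.4, 118.0], 0.39)]
vial top [([205.8, 226.9], 0.49)]
  tri [ 0.4795  0.2859 -0.0277] 0.0058
amber_bottle scene []
amber_bottle top [([196.5, 177.6], 0.91)]
media_bottle scene [([278.1, 248.6], 0.71), ([300.7, 199.0], 0.46)]
media_bottle top [([357.1, 191.0], 0.77)]
  tri [ 0.6046 -0.2529  0.0254] 0.008
1.1
```

Run:
```python
import cv2
a=cv2.imread("pics/scene0.png");cv2.imwrite("pics/s1.png",cv2.resize(a[60:330,150:510],None,fx=2.2,fy=2.2,interpolation=cv2.INTER_CUBIC))
a=cv2.imread("pics/top0.png");cv2.imwrite("pics/t1.png",cv2.resize(a[80:300,150:490],None,fx=2.3,fy=2.3,interpolation=cv2.INTER_CUBIC))
```

```text
(no output)
```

View pics/s1.png

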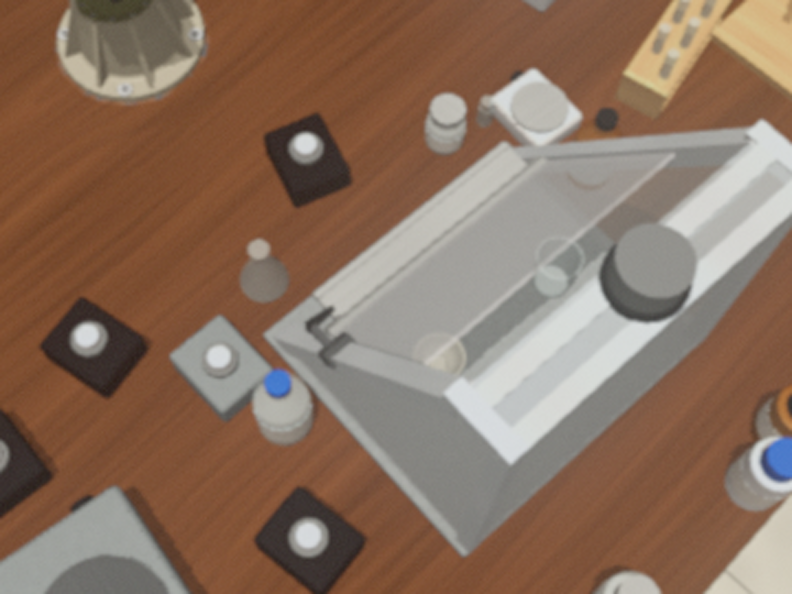

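View pics/t1.png

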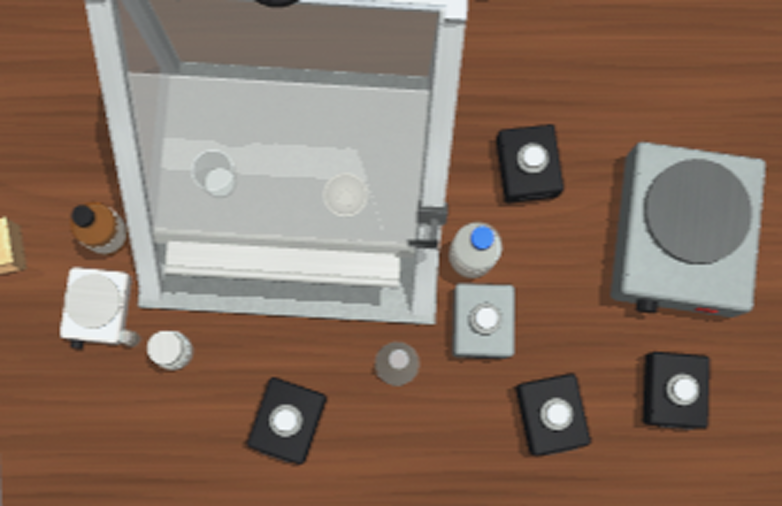

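Grey box: scene (249,222) and top (361,218). It is the only grey one with a white button, beside the hood on its right. The black look-alikes are at scene (289,127), (190,214) and (290,304). The flask stands in front of the lip's right part, at top (323,236). Next I'll enlarge the lip, pointer and box.

Run:
```python
from h import *
I={c:get_image(c) for c in("scene","top")}
np.set_printoptions(suppress=True)
for n in["lip_front","pointer_tip","fan_button_top"]:
  for c in I:
    for d in regions_of(c,n)[:5]:
        m=d["pixels"].astype(np.uint8);ys,xs=np.nonzero(m)
        print(n,c,round(d["score"],2),len(xs),xs.min(),xs.max(),ys.min(),ys.max(),np.round(d["pixel"],1),cv2.boxPoints(cv2.minAreaRect(np.c_[xs,ys].astype(np.float32))).round(1).tolist() if len(xs)>4 else "")
a=cv2.cvtColor(I["scene"]["frame"],cv2.COLOR_RGB2BGR);b=cv2.cvtColor(I["top"]["frame"],cv2.COLOR_RGB2BGR)
f=lambda im,x0,x1,y0,y1,s:cv2.resize(im[y0:y1,x0:x1],None,fx=s,fy=s,interpolation=cv2.INTER_CUBIC)
A=f(a,225,415,115,245,4)
B=f(b,210,370,165,245,5)
cv2.imwrite("pics/s2.png",A);cv2.imwrite("pics/t2.png",B)
```

```text
lip_front scene 0.64 7476 292 455 126 225 [363.9 174.3] [[286.1000061035156, 196.10000610351562], [421.29998779296875, 87.9000015258789], [458.3999938964844, 134.3000030517578], [323.20001220703125, 242.5]]
lip_front top 0.6 10293 205 335 111 204 [271.7 154.7] [[199.6999969482422, 197.5], [205.1999969482422, 110.0999984741211], [335.3999938964844, 118.19999694824219], [329.8999938964844, 205.6999969482422]]
pointer_tip scene 0.71 236 289 310 200 225 [298.5 213.8] [[285.1000061035156, 209.10000610351562], [298.79998779296875, 198.5], [312.5, 216.1999969482422], [298.70001220703125, 226.8000030517578]]
pointer_tip scene 0.49 5196 305 455 130 225 [376.  173.6] [[304.1000061035156, 209.0], [431.8999938964844, 103.0999984741211], [456.8999938964844, 133.3000030517578], [329.20001220703125, 239.1999969482422]]
pointer_tip top 0.52 148 329 343 169 187 [337.2 175.5] [[328.8999938964844, 186.6999969482422], [331.20001220703125, 168.5], [343.6000061035156, 170.10000610351562], [341.29998779296875, 188.3000030517578]]
fan_button_top scene 0.68 103 139 150 261 272 [141.9 267.5] [[137.5, 266.5], 
[... 187 characters left out ...]
], [256.6000061035156, 219.8000030517578], [252.1999969482422, 228.60000610351562]]
fan_button_top scene 0.52 91 185 194 208 218 [188.1 217.3] [[185.0, 208.0], [194.0, 208.0], [194.0, 218.0], [185.0, 218.0]]
fan_button_top scene 0.49 85 284 294 121 130 [290.2 126.1] [[284.0, 121.0], [294.0, 121.0], [294.0, 130.0], [284.0, 130.0]]
fan_button_top scene 0.42 127 285 296 297 309 [291.2 306.1] [[285.0, 297.0], [296.0, 297.0], [296.0, 309.0], [285.0, 309.0]]
fan_button_top top 0.56 60 387 395 256 263 [390.5 261.4] [[387.0, 256.0], [395.0, 256.0], [395.0, 263.0], [387.0, 263.0]]
fan_button_top top 0.54 50 357 364 215 221 [359.6 218.6] [[357.0, 215.0], [364.0, 215.0], [364.0, 221.0], [357.0, 221.0]]
```

View pics/s2.png

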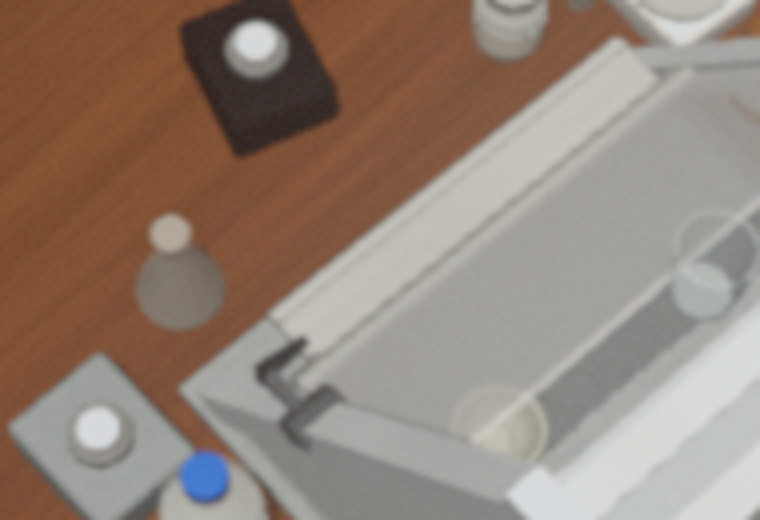

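View pics/t2.png

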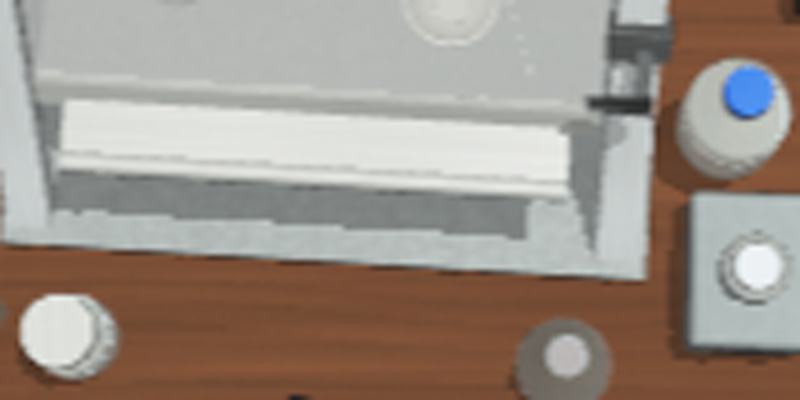

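Run:
```python
from h import *
I={c:get_image(c) for c in("scene","top")}
S,T=I["scene"],I["top"]
P={}
for n,a,b in[("barR",(294.7,195.5),(323.6,202.7)),("barL",(379.5,126.3),(221.6,197.2)),("tip",(301.3,200.7),(327.6,185.6)),
 ("button",(249.3,222.6),(361.0,218.2)),("flasktop",(267.5,173),(323.4,236.4)),("bluecap",(276.3,234),(360,183.3))]:
    p,e=tri(S,a,T,b);P[n]=p;print(n,p.round(4),round(e,4))
y=P["barL"]-P["barR"];print("len",np.linalg.norm(y),"yaw",np.arctan2(-y[0],y[1]))
print("flask base",atz(S,(270,186),.0),"jar",atz(S,(352.5,125),0.02),"blackbox",atz(S,(289,127),.05))
yaw=np.arctan2(-y[0],y[1]);print("flask marks",[d["pixel"] for d in mark_of("scene","flask")])
R=np.array([[np.cos(yaw),-np.sin(yaw),0],[np.sin(yaw),np.cos(yaw),0],[0,0,1]])
print("tip-barR in hood axes",R.T@(P["tip"]-P["barR"]), "mid",(P["barL"]+P["barR"])/2)
```

```text
barR [ 0.5495 -0.1298  0.119 ] 0.0092
barL [0.5676 0.2068 0.117 ] 0.0036
tip [ 0.5944 -0.1429  0.1821] 0.0048
button [ 0.5017 -0.2624  0.0631] 0.0034
flasktop [ 0.4379 -0.1301  0.1002] 0.0063
bluecap [ 0.6072 -0.2495  0.1554] 0.0063
len 0.3370857626457041 yaw -0.05391494519006323
flask base [ 0.43681229 -0.12552394  0.        ] jar [0.47414518 0.20121642 0.02      ] blackbox [0.35035465 0.04122374 0.05      ]
flask marks [[271.3, 187.7]]
tip-barR in hood axes [ 0.04554869 -0.01070279  0.06316055] mid [0.55855364 0.0385045  0.11801339]
```

```bash
cat >> h.py <<'E'
from scipy.spatial.transform import Rotation as Ro
yaw=-0.054;a=np.radians(35)
hx=np.array([np.cos(yaw),np.sin(yaw),0]);hy=np.array([-np.sin(yaw),np.cos(yaw),0]);uz=np.array([0,0,1.])
n=np.sin(a)*hx+np.cos(a)*uz      # window travel
z=np.cos(a)*hx-np.sin(a)*uz      # tool axis
def quat(s):
    y=s*hy;q=Ro.from_matrix(np.c_[np.cross(y,z),y,z]).as_quat();return np.r_[q[3],q[:3]]
bar=np.array([0.5586,0.0385,0.118])
def tcp(d,back=0.0): # d: travel offset from expected contact, back: retreat along tool
    return bar+n*(d-0.018)+z*(0.025-back)
E
python3 - <<'E'
from h import *
for s in(1,-1):
  for p in(tcp(-.02,.22),tcp(-.025,.1),tcp(-.025),tcp(.08)):
    j=solve_ik(p,quat(s));print(s,p.round(3),None if j is None else np.round(j,2))
E
```

```text
1 [0.377 0.048 0.199] None
1 [0.473 0.043 0.126] None
1 [0.554 0.039 0.068] None
1 [0.615 0.035 0.154] None
-1 [0.377 0.048 0.199] None
-1 [0.473 0.043 0.126] None
-1 [0.554 0.039 0.068] None
-1 [0.615 0.035 0.154] None
```

Run:
```python
from h import *
bar0=bar+n*.03
for ad in(0,15,25,35,45,55,65,75,90):
  A=np.radians(ad);zz=np.cos(A)*hx-np.sin(A)*uz;xx=np.sin(A)*hx+np.cos(A)*uz
  r=[]
  for rd in range(-180,180,45):
    R=np.c_[xx,np.cross(zz,xx),zz]@Ro.from_euler("z",rd,degrees=True).as_matrix()
    q=Ro.from_matrix(R).as_quat()
    for p in(bar+[-.03,0,-.03],bar+[-.08,0,.1]):
      j=solve_ik(p,np.r_[q[3],q[:3]])
      if j is not None:r.append((rd,np.round(j,2).tolist()))
  print(ad,r)
```

```text
0 []
15 []
25 []
35 []
45 [(-180, [-0.11, -0.43, -1.0, 0.21, 0.04, -0.04]), (-135, [-0.11, -0.43, -1.0, 0.21, 0.04, 0.74]), (-90, [-0.11, -0.43, -1.0, 0.21, 0.04, 1.53]), (-45, [-0.11, -0.43, -1.0, 0.21, 0.04, 2.31]), (0, [-0.11, -0.43, -1.0, 0.21, 0.04, 3.1]), (45, [-0.11, -0.43, -1.0, 0.21, 0.04, -2.4]), (90, [-0.11, -0.43, -1.0, 0.21, 0.04, -1.61]), (135, [-0.11, -0.43, -1.0, 0.21, 0.04, -0.83])]
55 [(-180, [-0.09, -0.02, -0.98, 0.0, 0.02, -0.03]), (-180, [-0.11, -0.33, -0.82, 0.47, 0.03, -0.04]), (-135, [-0.09, -0.02, -0.98, 0.0, 0.02, 0.76]), (-135, [-0.11, -0.33, -0.82, 0.47, 0.03, 0.74]), (-90, [-0.09, -0.02, -0.98, 0.0, 0.02, 1.54]), (-90, [-0.11, -0.33, -0.82, 0.47, 0.03, 1.53]), (-45, [-0.09, -0.02, -0.98, 0.0, 0.02, 2.33]), (-45, [-0.11, -0.33, -0.82, 0.47, 0.03, 2.31]), (0, [-0.09, -0.02, -0.98, 0.0, 0.02, 3.11]), (0, [-0.11, -0.33, -0.82, 0.47, 0.03, 3.1]), (45, [-0.09, -0.02, -0.98, 0.0, 0.02, -2.39]), (45, [-0.11, -0.33, -0.82, 0.47, 0.03, -2.4]), (90, [-0.09, -0.02, -0.98, 0.0, 0.02, -1.6]), (90, [-0.11, -0.33, -0.82, 0.47, 0.03, -1.61]), (135, [-0.09, -0.02, -0.98, 0
[... 1616 characters left out ...]
, -0.02]), (-180, [-0.09, 0.13, -0.22, 1.22, 0.0, -0.03]), (-135, [-0.08, 0.32, -0.32, 0.94, 0.0, 0.76]), (-135, [-0.09, 0.13, -0.22, 1.22, 0.0, 0.75]), (-90, [-0.08, 0.32, -0.32, 0.94, 0.0, 1.55]), (-90, [-0.09, 0.13, -0.22, 1.22, 0.0, 1.54]), (-45, [-0.08, 0.32, -0.32, 0.94, 0.0, 2.33]), (-45, [-0.09, 0.13, -0.22, 1.22, 0.0, 2.32]), (0, [-0.08, 0.32, -0.32, 0.94, 0.0, 3.12]), (0, [-0.09, 0.13, -0.22, 1.22, 0.0, 3.11]), (45, [-0.08, 0.32, -0.32, 0.94, 0.0, -2.38]), (45, [-0.09, 0.13, -0.22, 1.22, 0.0, -2.39]), (90, [-0.08, 0.32, -0.32, 0.94, 0.0, -1.6]), (90, [-0.09, 0.13, -0.22, 1.22, 0.0, -1.6]), (135, [-0.08, 0.32, -0.32, 0.94, 0.0, -0.81]), (135, [-0.09, 0.13, -0.22, 1.22, 0.0, -0.82])]
```

```bash
cat >> h.py <<'E'
t=n.copy()
def setup(adeg,s=-1,lat=0.0):
    A=np.radians(adeg);zz=np.cos(A)*hx-np.sin(A)*uz;nn=np.sin(A)*hx+np.cos(A)*uz
    y=s*hy;q=Ro.from_matrix(np.c_[np.cross(y,zz),y,zz]).as_quat();q=np.r_[q[3],q[:3]]
    f=lambda d,back=0.:bar+lat*hy-nn*0.018+zz*(0.027-back)+t*d
    return f,q
E
python3 - <<'E'
from h import *
for ad in(48,52,56,60,65):
  f,q=setup(ad)
  print(ad,[(None if (j:=solve_ik(p,q)) is None else np.round(j,2).tolist()) for p in(f(-.025,.15),f(-.025,.1),f(-.025),f(0),f(.04),f(.09))], f(-.025).round(3),f(-.025,.1).round(3))
E
```

```text
48 [None, None, None, None, [-0.08, 0.02, -0.95, -0.13, 0.02, 3.12], [-0.08, -0.0, -0.83, 0.01, 0.02, 3.12]] [0.549 0.039 0.065] [0.482 0.043 0.14 ]
52 [[-0.1, -0.38, -0.98, 0.31, 0.03, 3.11], [-0.09, -0.24, -1.01, 0.14, 0.02, 3.11], None, [-0.08, 0.04, -0.97, -0.11, 0.02, 3.12], [-0.08, 0.02, -0.88, 0.01, 0.02, 3.12], [-0.08, 0.01, -0.76, 0.14, 0.02, 3.12]] [0.547 0.039 0.065] [0.485 0.042 0.144]
56 [[-0.09, -0.33, -0.89, 0.42, 0.02, 3.11], [-0.09, -0.21, -0.93, 0.26, 0.02, 3.11], [-0.08, 0.06, -0.96, -0.04, 0.02, 3.12], [-0.08, 0.05, -0.9, 0.03, 0.02, 3.12], [-0.08, 0.03, -0.81, 0.14, 0.02, 3.12], [-0.08, 0.03, -0.69, 0.26, 0.01, 3.12]] [0.544 0.039 0.065] [0.489 0.042 0.148]
60 [[-0.09, -0.28, -0.8, 0.53, 0.02, 3.11], [-0.09, -0.17, -0.84, 0.38, 0.02, 3.11], [-0.08, 0.07, -0.89, 0.09, 0.01, 3.12], [-0.08, 0.06, -0.83, 0.16, 0.01, 3.12], [-0.08, 0.05, -0.74, 0.26, 0.01, 3.12], [-0.08, 0.05, -0.62, 0.38, 0.01, 3.12]] [0.542 0.039 0.065] [0.492 0.042 0.152]
65 [[-0.09, -0.2, -0.68, 0.65, 0.01, 3.11], [-0.09, -0.12, -0.74, 0.51, 0.01, 3.11], [-0.08, 0.09, -0.8, 0.24, 0.01, 3.12], [-0.08, 0.09, -0.74, 0.31, 0.01, 3.12], [-0.08, 0.08, -0.65, 0.4, 0.01, 3.12], [-0.08, 0.09, -0.52, 0.52, 0.01, 3.12]] [0.539 0.04  0.065] [0.497 0.042 0.156]
```

Run:
```python
from h import *
f,q=setup(56,1)
clamp()
for b in(.19,.17,.15):
    if solve_ik(f(-.025,b),q) is not None: break
print("back",b,get_t(),get_opening())
move_pose(f(-.025,b),q);print(get_t())
move_l(f(-.025),max_speed=.12);w=np.array(get_wrist_force());print(get_t(),w.round(2))
hit=move_l(f(.03),max_speed=.03,contact_N=1.5)
p=np.array(get_tcp_pos());print(hit,"d",(p-f(0))@t,(np.array(get_wrist_force())-w).round(2),get_t())
im=get_image("scene");save(im,"s3.png")
cv2.imwrite("pics/s3.png",cv2.resize(cv2.imread("pics/s3.png")[100:260,200:440],None,fx=3.3,fy=3.3,interpolation=cv2.INTER_CUBIC))
```

```text
back 0.19 2.4167 -0.00022105046879569145
4.375
6.1083 [-0.52  0.17 -0.13]
True d 0.0006486406256902762 [ 0.6  -0.11 -0.4 ] 7.0833
```

View pics/s3.png

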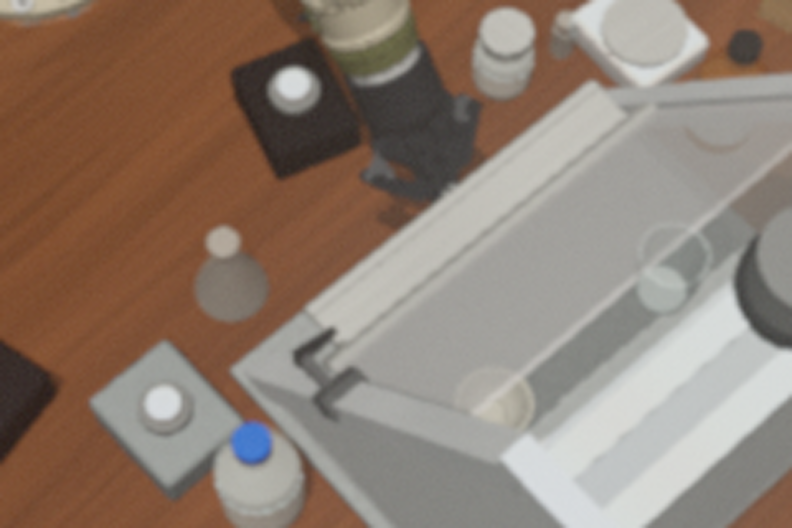

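The fingers are under the lip near crop (445,190), in contact where predicted. The pointer tip is at crop (333,333). Next I push most of the way and look again.

Run:
```python
from h import *
f,q=setup(56,1)
w=np.array(get_wrist_force());mx=0
hit=move_l(f(.066),max_speed=.03,contact_N=15)
wait(.3)
p=np.array(get_tcp_pos());print(hit,"d",(p-f(0))@t,(np.array(get_wrist_force())).round(2),get_t())
S=get_image("scene");T=get_image("top");save(S,"s4r.png");save(T,"t4r.png")
g=lambda n,x0,x1,y0,y1,s:cv2.resize(cv2.imread("pics/"+n)[y0:y1,x0:x1],None,fx=s,fy=s,interpolation=cv2.INTER_CUBIC)
A=g("s4r.png",280,400,110,220,5.0);B=g("t4r.png",210,350,170,210,5.7)[:228]
cv2.imwrite("pics/c4.png",cv2.resize(A,None,fx=1,fy=1));cv2.imwrite("pics/d4.png",g("t4r.png",290,350,165,210,10))
for n in("lip_front","pointer_tip"):print(n,[[(np.round(d["pixel"],1).tolist(),round(d["score"],2)) for d in mark_of(c,n)[:2]] for c in("scene","top")])
```

```text
False d 0.06659002910587285 [-4.66 -1.43  0.62] 9.825
lip_front [[([343.0, 157.5], 0.91)], [([271.6, 184.1], 0.8)]]
pointer_tip [[([301.3, 197.8], 0.66), ([353.1, 124.9], 0.62)], [([327.1, 183.9], 0.73)]]
```

View pics/c4.png

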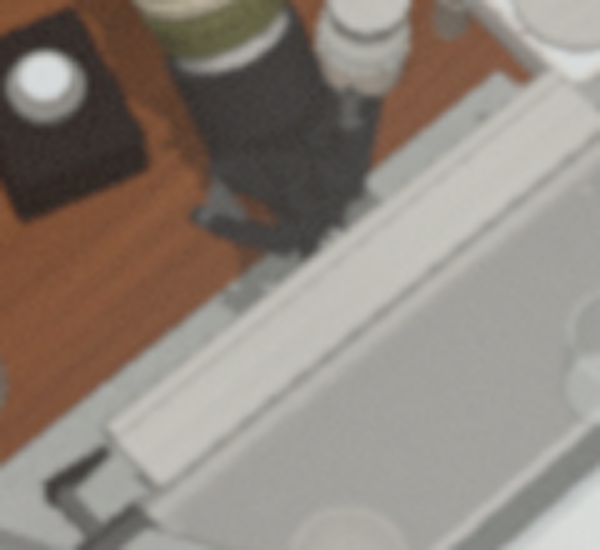

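View pics/d4.png

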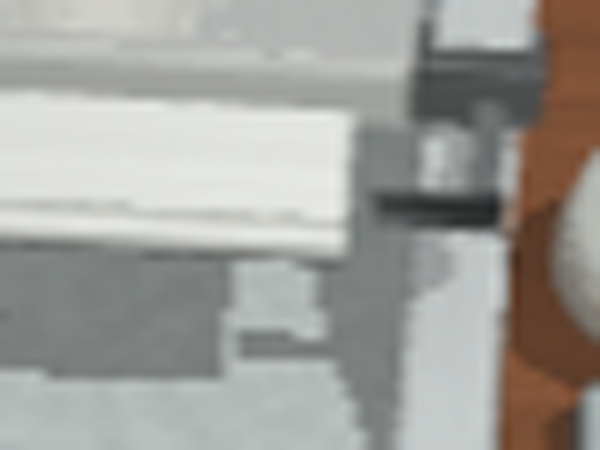

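The lip is up but still short of the mark. In top, the bar end is at (324.5,189) and the tip at (327.7,185.3). In scene, they are at (303.6,197.2) and (301.6,200.4). That leaves roughly 11–17 mm of travel, so I push 10 mm more and measure finely.

Run:
```python
from h import *
f,q=setup(56,1)
hit=move_l(f(.0765),max_speed=.02,contact_N=15)
wait(.2)
p=np.array(get_tcp_pos());print(hit,"d",(p-f(0))@t,get_t())
out=[]
fr={}
for c in("scene","top"):
    ims=[get_image(c) for _ in range(4)];fr[c]=ims[0]
    m=np.mean([i["frame"].astype(float) for i in ims],0).astype(np.uint8);np.save(c+".npy",m)
    x0,y0=(285,180) if c=="scene" else(300,168)
    k=cv2.cvtColor(m[y0:y0+30,x0:x0+40],cv2.COLOR_RGB2BGR)
    k=cv2.resize(k,None,fx=9.5,fy=9.5,interpolation=cv2.INTER_NEAREST);out.append(k)
cv2.imwrite("pics/e5.png",np.hstack(out))
np.set_printoptions(linewidth=250)
for c,(x0,x1,y0,y1) in{"scene":(290,322,186,210),"top":(316,336,178,194)}.items():
    print(c,x0,y0);print(np.load(c+".npy")[y0:y1,x0:x1].mean(2).astype(int))
for n in("lip_front","pointer_tip"):
    m=[mark_of(c,n)[0]["pixel"] for c in("scene","top")];print(n,m,tri(fr["scene"],m[0],fr["top"],m[1]))
```

```text
False d 0.07783004573719737 11.0
scene 290 186
[[ 88  88  89  89  89  91  90  90  90  96 115 132 147 159 162 162 162 164 162 161 161 160 161 166 176 185 188 185 180 179 181 186]
 [ 88  87  89  90  90  90  91  90  98 118 145 160 163 163 162 161 162 162 161 161 162 163 169 178 186 187 184 180 179 182 187 189]
 [ 87  87  90  89  91  90  92 100 121 144 161 167 166 163 163 162 162 162 161 162 165 172 182 187 187 183 179 181 186 188 189 190]
 [ 88  89  91  89  89  93 106 127 145 160 165 166 164 164 164 163 162 160 159 165 176 184 187 186 182 180 182 187 189 189 189 190]
 [ 89  90  91  89  95 112 135 152 161 163 164 163 163 163 164 165 162 161 165 177 185 187 185 180 178 181 187 189 189 189 189 191]
 [ 89  90  89  97 115 137 154 162 164 165 164 163 162 161 164 164 164 169 178 186 187 184 180 180 183 187 189 190 189 191 190 191]
 [ 89  91 100 119 142 156 161 162 164 165 164 162 161 159 162 167 174 182 187 187 183 180 182 186 188 190 190 191 190 191 190 189]
 [ 94 107 127 146 160 163 162 162 163 165 164 161 159 157 164 176 184 187 186 181 180 182 186 189 189 190 190 191 191 191 189 188]
 [111
[... 2964 characters left out ...]
118 123 124 122 123 124 127 124 133 149 154 155 176]
 [127 126 124 126 128 127 125 123 124 125 123 122 124 127 125 134 149 154 175 191]
 [180 156 127 127 126 124 124 125 125 125 126 126 126 126 124 141 155 154 155 176]
 [180 183 182 157 132 130 126 126 125 126 127 126 126 127 122 139 154 154 155 176]
 [181 179 179 180 182 157 126 125 125 126 126 126 126 127 128 144 154 155 156 176]
 [178 179 180 180 181 155 126 125 124 125 126 126 127 126 125 141 155 157 177 192]]
lip_front [[350.2, 161.7], [271.9, 182.9]] (array([0.60458743, 0.03559258, 0.17605428]), np.float64(0.004377851416910975))Traceback (most recent call last):
  File "<stdin>", line 19, in <module>
IndexError: list index out of range
```

View pics/e5.png

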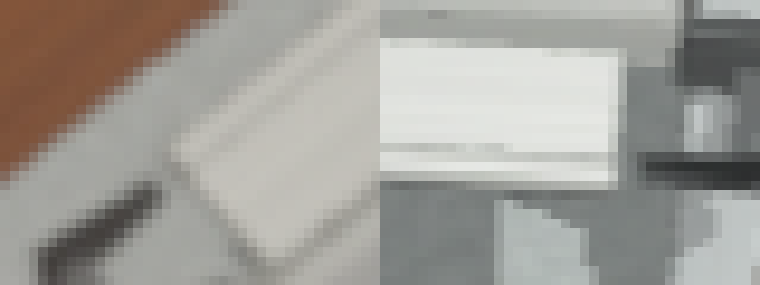

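Run:
```python
from h import *
S,T=get_image("scene"),get_image("top")
b=bar+t*.077
end=b-.168*hy; tip=b-.176*hy
for im,nm in((S,"scene"),(T,"top")):
    P=lambda v:proj(im,v)
    u=P(end)-P(b);u/=np.linalg.norm(u);nrm=np.array([-u[1],u[0]])
    print(nm,"pred end",P(end).round(2),"tip",P(tip).round(2),"u",u.round(3),"n/mm x,z",[(nrm@(P(tip+v*.001)-P(tip))).round(3) for v in(hx,uz)],
     "front edge pred row at col", "silh offset px", )
    # silhouette edges of 14mm bar as seen by the camera
    c,_=ray(im,(0,0));v=end-c;v-=hy*(v@hy);v/=np.linalg.norm(v);s=np.cross(v,hy);s/=np.linalg.norm(s)
    for k in(-1,1):
        o=nrm@(P(end+s*.007*k)-P(end)); print("  edge",(P(end+s*.007*k)).round(2),o.round(2))
    m={"scene":np.load("scene.npy"),"top":np.load("top.npy")}[nm]
    print("tip colour patch offset: meas")
    meas={"scene":((309,189.9),(300.3,199.4)),"top":((322,187.6),(328,185.25))}[nm]
    print("  edge meas rel tip along n",(nrm@(np.array(meas[1])-np.array(meas[0]))).round(2),"nrm",nrm.round(3))
for c in("scene","top"):print([(np.round(d["pixel"],1).tolist(),round(d["score"],2)) for d in mark_of(c,"pointer_tip")])
```

```text
scene pred end [303.27 198.11] tip [301.02 199.95] u [-0.774  0.633] n/mm x,z [np.float64(-0.358), np.float64(0.116)] front edge pred row at col silh offset px
  edge [301.61 196.07] 2.63
  edge [304.94 200.14] -2.63
tip colour patch offset: meas
  edge meas rel tip along n -1.84 nrm [-0.633 -0.774]
top pred end [323.44 185.5 ] tip [325.93 185.63] u [0.999 0.051] n/mm x,z [np.float64(-0.307), np.float64(-0.058)] front edge pred row at col silh offset px
  edge [323.33 187.68] 2.18
  edge [323.55 183.32] -2.18
tip colour patch offset: meas
  edge meas rel tip along n -2.66 nrm [-0.051  0.999]
[([389.3, 113.7], 0.64), ([298.1, 198.9], 0.47)]
[([325.4, 180.6], 0.6)]
```

Both views now put the tip on the bar's axis to within about 2 mm. I nudge 1 mm more, back off, and press the grey box's button.

Run:
```python
from h import *
f,q=setup(56,1)
print(move_l(f(.0775),max_speed=.02,contact_N=15));wait(.4)
print("d",(np.array(get_tcp_pos())-f(0))@t)
move_l(f(.04),max_speed=.06)
move_l(f(.04,.15),max_speed=.12)
b=np.array([.5017,-.2624,.0631])
r=b*[1,1,0];r/=np.linalg.norm(r);A=np.radians(72);zz=np.cos(A)*r-np.sin(A)*uz;y=np.cross(uz,r)
qq=Ro.from_matrix(np.c_[np.cross(y,zz),y,zz]).as_quat();qq=np.r_[qq[3],qq[:3]]
print(solve_ik(b,qq))
move_pose(b+[0,0,.15],qq);print(get_t())
S=get_image("scene");T=get_image("top");save(S,"s6.png");save(T,"t6.png")
g=lambda n,x0,y0,w,h,s:cv2.resize(cv2.imread("pics/"+n)[y0:y0+h,x0:x0+w],None,fx=s,fy=s,interpolation=cv2.INTER_CUBIC)
cv2.imwrite("pics/e6.png",np.hstack([g("s6.png",220,170,100,110,4),g("t6.png",290,165,100,110,4)]))
```

```text
False
d 0.0774582919023128
[-0.6516963   0.19780376 -0.61502665  0.4480391   0.05224349 -0.16163832]
15.7333
```

View pics/e6.png

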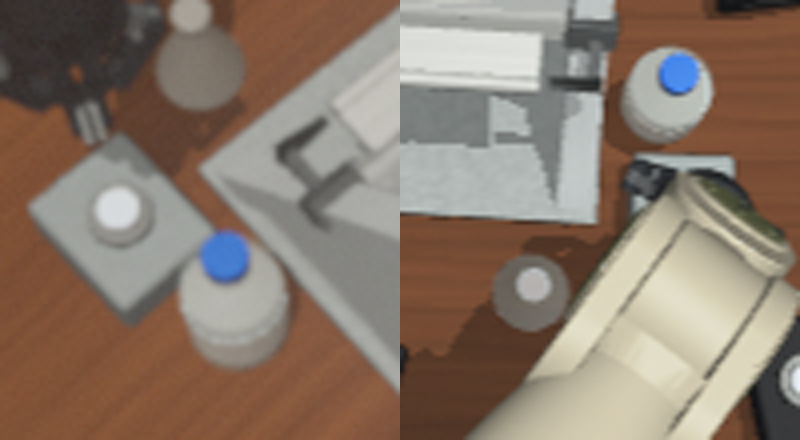

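The picture shows the bar end in line with the pointer tip in both views (scene crop (335,100) and (320,128)). The grey box's white button is at scene crop (119,208), clear below the fingers. Now the press.

Run:
```python
from h import *
b=np.array([.5017,-.2624,.0631])
move_l(b+[0,0,.02],max_speed=.12)
h=move_l(b+[0,0,-.012],max_speed=.02,contact_N=7)
print(h,np.array(get_tcp_pos())-b,np.array(get_wrist_force()).round(2))
wait(.2);print((np.array(get_tcp_pos())-b).round(4),np.array(get_wrist_force()).round(2))
move_l(b+[0,0,.14],max_speed=.12);print(get_t())
```

```text
True [ 0.00015233 -0.00012134  0.00502293] [-3.39  0.83  8.44]
[ 0.0001 -0.0001  0.005 ] [-2.45  1.12  7.07]
19.4333
```

I'll repeat the press in small steps to see the spring travel in the force readings.

Run:
```python
from h import *
b=np.array([.5017,-.2624,.0631])
move_l(b+[0,0,.016],max_speed=.15);w0=np.array(get_wrist_force())[2]
for k in range(13):
    move_l(b+[0,0,.015-.001*k],max_speed=.02);p=get_tcp_pos()
    F=np.array(get_wrist_force())[2]-w0;print(round(p[2]-b[2],4),round(F,2))
    if F>9:break
wait(.2);print(np.array(get_wrist_force())[2]-w0)
move_l(b+[0,0,.14],max_speed=.12);print(get_t())
S=get_image("scene");save(S,"s7.png");
```

```text
0.0158 -0.58
0.0141 -0.26
0.0129 -0.75
0.0119 -1.16
0.0111 0.8
0.0101 1.15
0.0091 1.9
0.0081 1.39
0.0071 2.2
0.0061 2.99
0.0052 4.42
0.0049 10.74
10.069626445179328
24.8917
```

The force ramps over 6 mm to about 4.4 N and then hits a hard stop, so the button was fully pressed. It is released now, and the arm is clear.

```bash
python3 -c "
from h import *
print(finish_job(),get_t())"
```

```text
the job is handed in; nothing more can be done
the job is handed in; nothing more can be done
```

The job is handed in at about 25 s of the 51 s allowed. By my measurement the lip's bar is level with the pointer tip to within a few mm (limit 7 mm), and the airflow button was pressed fully and released; the judge's verdict was not shown.

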